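Set the ratchet to tighten and nip up the bench pin

ROBOT

A 7-joint arm with a two-finger parallel gripper is mounted at the origin on the work surface. World frame = base frame: x ahead of the robot, y to its left, z up, the work surface at z = 0. Lengths are in m, angles in rad, forces in N, time in s.
With the tool pointing down it reaches from about 0.4 to 0.85 m from the base axis. Payload 10.4 kg.
Tool frame: the origin (TCP) lies midway between the tips of the shut fingers; the grasp point (between the pads) lies 19 mm behind it; z points along the fingers, y is the line along which they close (so a half turn about z gives the same grasp; the last joint's range is limited). The gripper opens to 87 mm and grips with 3 to 60 N. Pads are 19 mm wide; open, the fingers measure 117 mm over their backs; the gripper's body (75 mm by 190 mm) begins 51 mm behind the grasp point.
Start: joints at [-1.339, 0.332, -0.065, 1.46, 0.022, 1.35, -0.088], TCP at [0.158, 0.605, 0.223] pointing down, gripper open.
Joint ranges: [-2.6, 2.6], [-0.5, 2.12], [-1.47, 1.34], [0.16, 2.42], [-1.27, 4.41], [0.06, 2.06], [-2.6, 2.6]. Speed limits (rad/s): [2.22, 2.22, 2.79, 2.79, 3.14, 3.14, 3.14].

INTERFACE

Orientations are given as a unit quaternion [x, y, z, w].
In Python, from bench import r gives the robot as it stands.
- The arm moves only by the tool arm_command, never from a script. Its arguments are lists of equal length, an entry for each row: "xyz": the shift along the world's x, y, z in m, a list of three; "rot": the turn, a rotation vector about the world's x, y, z in rad, a list of three. In form: {"xyz": [[tx, ty, tz], ...], "rot": [[ax, ay, az], ...]}. A call has 1 to 20 rows; each row is the pose to reach, as a shift and turn from the pose commanded when the call began; what a row does not reach only later rows make up. A row lasts 1/12 s, in which the tool goes at most 41.7 mm and 7.16 degrees, less where a joint would pass 70% of its speed; a pose out of reach is approached as far as the arm can. A call with a gripper value outside its range is refused whole. "grip" is the opening, from 0 (shut) to 1 (fully open), set as the call begins (left out, the last holds). The fingers move at their own pace and stop on an object; "squeeze" is the grip in N (left out, the last holds). Time passes only in rows, so rows that repeat a pose let the fingers close. It gives the time, the measured TCP pose, the force, the opening and the grip force at its end, in the units of the state.
- r.read_state(): the state, without advancing time (a new reading comes with each control period).
- r.camera(name): name is "side" or "top" or "wrist"; returns the picture (400x640x3 uint8, red, green, blue); there is no depth.
- r.camera_model(name): a dict with "fx", "fy", "cx", "cy" (pixels), "T" (4x4, takes a point from camera to world coordinates). Camera axes: x right, y up, looking along -z (the intrinsics and any distortion apply to the point x, -y, -z); pixel columns grow to the right and rows downward; lengths in m; the calibration is good to about 2 mm. A picture is of the moment at which its call begins: read the wrist's pose just before it. camera_model takes no time and is no camera call; for the wrist camera it gives the pose at the moment of the call.
- r.close_job(): hands the job in; it is judged then, once.
Trained networks look in the newest picture that a camera, given by its name, has taken for a name from the list of things; names that differ only in an ending like _2 or _b are one class to them, and where a whole thing is asked for, a point or a joint stands for the part that bears it (a point fixed in the world has none). Each returns a list of dicts, best first, with "conf" (0 to 1); they miss things now and then, are a little off and sometimes report something else, mostly with a low value. They report only what shows in the picture. A call takes as long as a camera call.
- r.look_for(label, camera): "at" ([x, y, z] in m, in the coordinates of the camera as it stood for that picture, good to about 4 mm: the middle of the surface that is visible of it).
- r.spot_point(label, camera): "at" ([x, y, z] in m, in the coordinates of the camera as it stood for that picture, good to about 4 mm: a listed point, or the origin of a listed thing).
The state is a dict: "time": time; "joint_positions": joint angles; "joint_vel": joint speeds; "joint_torque": joint torques, N m; "ee_pos": TCP position; "eef_rot": TCP orientation; "ft_force": force on the tool from outside, world axes, zero at the start; "torque": the same for the moment, N m; "width": finger opening in m; "grip_force": force on a finger pad.
Only numpy, scipy, OpenCV 4.12 (cv2) and the standard library are available. Lean on these libraries where they do the work, as an engineer would, in place of code of your own. Each camera call takes 0.05 s, during which the arm holds its last target. There are 200 camera calls.

TASK

The wooden bench pin has worked loose and the ratchet wrench on its clamp bolt is still set to loosen. Flip its red direction lever right across to the tightening side, then swing its handle clockwise (seen from above) to tighten the bolt by about an eighth of a turn. Do not touch the other clamp, the one with the blue lever that holds the steel bench block.

Things in the scene. Friction and masses are not known exactly. Their poses are not given: they have to be found in the camera images.
- pin_handle (a point): Handle of the bench-pin ratchet (brown base, forked pale wooden pin towards the robot, red lever): centre line of the round black grip, 42 mm up, 125 mm from the vertical bolt axis. x points along the handle away from that axis, z up. Grip 20 mm thick, 94 to 156 mm from the axis, free below and beside; turns only about the axis, stays where left. Base fixed, within 65 mm of the axis there.
- selector (a joint): Red direction lever, rad, on a vertical pin 44 mm from the bolt axis towards the handle. Its upright tab (12 x 10 mm, 55 to 80 mm up) is 48 mm from the pin, back over the bolt. 0: in line with the handle; +0.35 (stop): tighten, tab 16 mm to +y of pin_handle's frame; -0.35 (stop, starts near): loosen, tab 16 mm to -y. Slides over at 1.5 N, stays where left. All else there is under 59 mm.
- bolt (a joint): Clamp bolt with toothed wheel (one tooth white), rad, 0 at the start, growing clockwise from above (tighter). Driven by a real pawl: lever on tighten, the handle turns it clockwise only, after up to 15 degrees of free play, with about 3 N at the grip; it stays where left. Lever on loosen, a clockwise swing just kicks the pawl out and does not turn it.
- block_clamp: The other clamp, not to be touched: a like ratchet with a blue lever on a grey base, with a steel block 60 mm square on a black rubber pad. Origin on its bolt axis at table height; x along its handle, which reaches 156 mm; the block lies to -x, out to 135 mm; all of it within 60 mm either side of its x axis and under 81 mm high.

How it is judged:
On the way, in this order (a step that is already met when the one before it is completed fails the run):
1. the red lever is over on the tightening side while the bolt has not yet been tightened (value of joint selector above 0.22 rad and value of joint bolt below 0.2 rad), for 0.1 s.
2. with the lever on the tightening side the bolt has been turned clockwise by about an eighth of a turn (value of joint selector above 0.22 rad and value of joint bolt above 0.5 rad), for 0.1 s.
At the end, for the whole second after the job is handed in: The red lever is on the tightening side (selector above 0.22 rad) and the bolt stands at rest 0.5 to 1.1 rad (29 to 63 degrees) clockwise of where it began (all of step 2 and value of joint bolt below 1.1 rad and velocity of joint bolt below 0.1 rad/s); the robot touches nothing.
It fails at once if the robot touches the clamp with the blue lever (contact force between any of the fingers, the arm and block_clamp above 1 N).
It also fails if it takes over 48 s, if anything falls off the work surface, if the arm or the gripper's body presses on something with over 40 N, if the wrist force passes 120 N, or if a joint passes its speed limit or range.

## Working session

There is one attempt and no reset: what is moved stays moved. The work goes in short steps, Python scripts to look and compute and a tool call to move; the robot and the scene stay as the last step left them, time stands still between calls to the robot, and variables do not carry over. Pictures are saved under pics/ and viewed, at most 10 in all, crops included, and the job is handed in when it is done.

Besides the shell and the picture viewer there is one more tool, called after "Call:" by a JSON object that holds its "method" and its "body", one argument or row to a line. arm_command: Moves the arm, as the interface text tells. Its arguments: {"type":"object","properties":{"xyz":{"type":"array"},"rot":{"type":"array"},"grip":{"type":"number"},"squeeze":{"type":"number"}},"required":["xyz","rot"]}

```bash
mkdir -p pics; cat > h.py <<'E'
from bench import r
import numpy as np, cv2
def W(cam,p): T=r.camera_model(cam)["T"]; T=np.array(T); return (T@np.append(p,1))[:3]
def snap(cam,name): 
    im=r.camera(cam); cv2.imwrite(f"pics/{name}.png",im[:,:,::-1]); return im
def px(cam,p):
    m=r.camera_model(cam); q=np.linalg.inv(np.array(m["T"]))@np.append(p,1)
    return [round(m["cx"]+m["fx"]*q[0]/-q[2]),round(m["cy"]-m["fy"]*q[1]/-q[2])]
E
python3 - <<'E'
from h import *
print({k:np.round(v,3) for k,v in r.read_state().items()})
for c in ["top","side"]:
    snap(c,c+"1")
    for l in ["pin_handle","block_clamp"]:
        for d in r.spot_point(l,c)[:3]: w=W(c,d["at"]); print(c,l,"pt",round(d["conf"],2),w.round(3),px(c,w))
    for l in ["selector","pin_handle","bolt"]:
        for d in r.look_for(l,c)[:3]: w=W(c,d["at"]); print(c,l,"look",round(d["conf"],2),w.round(3),px(c,w))
E
```

```text
{'time': np.float64(0.0), 'joint_positions': array([-1.339,  0.333, -0.065,  1.461,  0.022,  1.35 , -0.088]), 'joint_vel': array([ 0.001, -0.001,  0.001,  0.003, -0.   ,  0.   ,  0.001]), 'joint_torque': array([ 1.0000e-03, -6.2324e+01,  2.5000e-02, -3.8989e+01, -6.1000e-02,
        4.0000e-02,  0.0000e+00]), 'ee_pos': array([0.157, 0.604, 0.222]), 'eef_rot': array([ 0.127,  0.992, -0.001, -0.   ]), 'ft_force': array([-0.618,  0.371,  0.745]), 'torque': array([-0.017, -0.004,  0.043]), 'grip_force': np.float64(0.0), 'width': np.float64(0.087)}
top pin_handle pt 0.69 [0.598 0.259 0.047] [214, 186]
top block_clamp pt 0.8 [ 0.48  -0.23  -0.002] [433, 244]
top selector look 0.53 [0.53  0.195 0.057] [241, 216]
top pin_handle look 0.83 [0.533 0.202 0.034] [240, 216]
top bolt look 0.71 [0.504 0.173 0.046] [252, 229]
side pin_handle pt 0.9 [0.601 0.259 0.046] [280, 163]
side block_clamp pt 0.63 [ 0.484 -0.228  0.001] [407, 314]
side pin_handle look 0.96 [0.536 0.194 0.039] [275, 184]
side bolt look 0.46 [0.498 0.171 0.042] [267, 193]
```

View pics/top1.png

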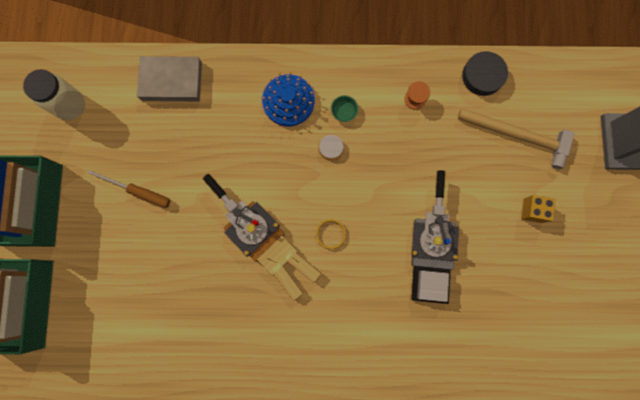

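View pics/side1.png

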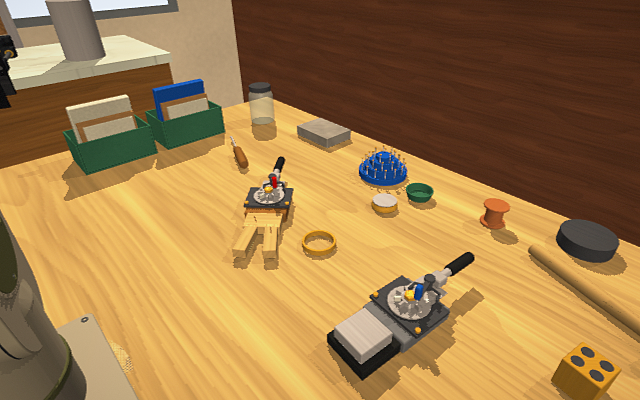

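The top view shows the pin ratchet with its red lever tab at about (255,223) and grip at (215,186). The block clamp, with the blue lever, is at about (437,240), well clear. The side view agrees. I'll move closer with the gripper shut and the tool turned so its y runs along the handle.

Call:
{"method": "arm_command", "body": {
  "xyz": [
    [0.36,-0.45,0.0],
    [0.36,-0.45,0.0],
    [0.36,-0.45,0.0],
    [0.36,-0.45,0.0],
    [0.36,-0.45,0.0],
    [0.36,-0.45,0.0],
    [0.36,-0.45,0.0],
    [0.36,-0.45,0.0],
    [0.36,-0.45,0.0],
    [0.36,-0.45,0.0],
    [0.36,-0.45,0.0],
    [0.36,-0.45,0.0],
    [0.36,-0.45,0.0],
    [0.36,-0.45,0.0],
    [0.36,-0.45,0.0],
    [0.36,-0.45,0.0],
    [0.36,-0.45,0.0],
    [0.36,-0.45,0.0],
    [0.36,-0.45,0.0],
    [0.36,-0.45,0.0]
  ],
  "rot": [
    [0,0,-0.59],
    [0,0,-0.59],
    [0,0,-0.59],
    [0,0,-0.59],
    [0,0,-0.59],
    [0,0,-0.59],
    [0,0,-0.59],
    [0,0,-0.59],
    [0,0,-0.59],
    [0,0,-0.59],
    [0,0,-0.59],
    [0,0,-0.59],
    [0,0,-0.59],
    [0,0,-0.59],
    [0,0,-0.59],
    [0,0,-0.59],
    [0,0,-0.59],
    [0,0,-0.59],
    [0,0,-0.59],
    [0,0,-0.59]
  ],
  "grip": 0
}}

```text
time: 2.27
ee_pos: [0.5171, 0.1558, 0.2226]
eef_rot: [0.409, 0.912, 0.0, -0.0]
ft_force: [0.5, 0.4, 0.3]
width: 0.0006
grip_force: 0.0
```

```bash
python3 - <<'E'
from h import *
s=r.read_state(); print(s["ee_pos"],s["eef_rot"],s["joint_positions"].round(2) if hasattr(s["joint_positions"],'round') else s["joint_positions"],s["ft_force"])
c="wrist"; im=snap(c,"w1"); print(np.array(r.camera_model(c)["T"]).round(3))
for l in ["pin_handle"]:
    for d in r.spot_point(l,c)[:3]: w=W(c,d["at"]); print(l,"pt",round(d["conf"],2),w.round(3),px(c,w))
for l in ["selector","bolt"]:
    for d in r.look_for(l,c)[:3]: w=W(c,d["at"]); print(l,"look",round(d["conf"],2),w.round(3),px(c,w))
# red centroid on plane z=.078
m=r.camera_model(c);T=np.array(m["T"]);h=cv2.cvtColor(im,cv2.COLOR_RGB2HSV)
mask=((h[...,0]<6)|(h[...,0]>174))&(h[...,1]>180)&(h[...,2]>80)
n,lab,st,ce=cv2.connectedComponentsWithStats(mask.astype(np.uint8))
for i in range(1,n):
    if st[i,4]>30:
        u,v=ce[i]; d=T[:3,:3]@np.array([(u-m["cx"])/m["fx"],-(v-m["cy"])/m["fy"],-1])
        print(st[i],ce[i],[ (T[:3,3]+d*(z-T[2,3])/d[2]).round(3) for z in(.06,.08)])
E
```

```text
[0.51705179 0.15582691 0.22261955] [ 4.09126674e-01  9.12477580e-01  1.53528647e-04 -8.75157091e-05] [-0.76  0.14  0.43  1.71 -0.06  1.3   0.4 ] [0.5210645  0.39166621 0.3213197 ]
[[ 0.747 -0.645 -0.162  0.474]
 [ 0.665  0.725  0.181  0.205]
 [ 0.001 -0.243  0.97   0.384]
 [ 0.     0.     0.     1.   ]]
pin_handle pt 0.92 [0.6   0.259 0.04 ] [456, 156]
selector look 0.85 [0.531 0.191 0.053] [357, 163]
selector look 0.32 [0.505 0.173 0.041] [323, 157]
bolt look 0.92 [0.503 0.175 0.044] [323, 155]
[319 173  13  16 156] [324.70512821 180.57051282] [array([0.518, 0.16 , 0.06 ]), array([0.516, 0.162, 0.08 ])]
```

View pics/w1.png

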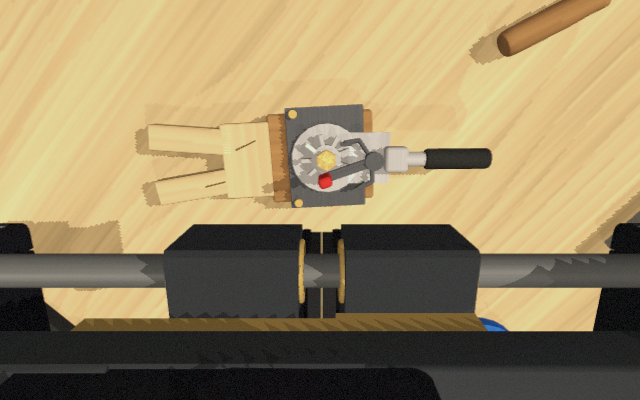

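The wrist view shows the red tab at (325,181), on the loosen side of the bolt (325,157), with the handle running horizontally. This agrees with the geometry: axis (0.507,0.176), tab (0.516,0.162). I'll go down beside the tab on its -y side.

Call:
{"method": "arm_command", "body": {
  "xyz": [
    [0.021,-0.019,0],
    [0.021,-0.019,-0.04],
    [0.021,-0.019,-0.08],
    [0.021,-0.019,-0.12],
    [0.021,-0.019,-0.14],
    [0.021,-0.019,-0.158],
    [0.021,-0.019,-0.158],
    [0.021,-0.019,-0.158]
  ],
  "rot": [
    [0,0,0],
    [0,0,0],
    [0,0,0],
    [0,0,0],
    [0,0,0],
    [0,0,0],
    [0,0,0],
    [0,0,0]
  ]
}}

```text
time: 3.13
ee_pos: [0.5382, 0.1357, 0.0644]
eef_rot: [0.41, 0.912, -0.001, -0.0]
ft_force: [0.0, 0.2, 0.3]
width: 0.0006
grip_force: 0.0
```

Call:
{"method": "arm_command", "body": {
  "xyz": [
    [-0.006,0.007,0],
    [-0.01,0.012,0],
    [-0.014,0.016,0],
    [-0.018,0.02,0],
    [-0.022,0.025,0],
    [-0.026,0.029,0],
    [-0.03,0.034,0],
    [-0.033,0.037,0],
    [-0.035,0.04,0],
    [-0.035,0.04,0],
    [-0.035,0.04,0]
  ],
  "rot": [
    [0,0,0],
    [0,0,0],
    [0,0,0],
    [0,0,0],
    [0,0,0],
    [0,0,0],
    [0,0,0],
    [0,0,0],
    [0,0,0],
    [0,0,0],
    [0,0,0]
  ]
}}

```text
time: 4.05
ee_pos: [0.5055, 0.1745, 0.0654]
eef_rot: [0.411, 0.912, 0.0, 0.002]
ft_force: [6.2, -6.6, -0.8]
width: 0.0001
grip_force: 5.1
```

The reaction is 9 N, so the lever is at its stop. I'll back off, rise and check.

Call:
{"method": "arm_command", "body": {
  "xyz": [
    [0.01,-0.012,0],
    [0.014,-0.016,0.02],
    [0.014,-0.016,0.06],
    [0.014,-0.016,0.1],
    [0.014,-0.016,0.14],
    [0.014,-0.016,0.158],
    [0.014,-0.016,0.158],
    [0.014,-0.016,0.158]
  ],
  "rot": [
    [0,0,0],
    [0,0,0],
    [0,0,0],
    [0,0,0],
    [0,0,0],
    [0,0,0],
    [0,0,0],
    [0,0,0]
  ]
}}

```text
time: 4.72
ee_pos: [0.5178, 0.1608, 0.2237]
eef_rot: [0.41, 0.912, 0.001, 0.001]
ft_force: [-0.2, 0.2, -0.5]
width: 0.0005
grip_force: 0.0
```

```bash
python3 - <<'E'
from h import *
print(r.read_state()["ee_pos"],r.read_state()["ft_force"])
snap("wrist","w2")
for d in r.spot_point("pin_handle","wrist")[:1]: print(d["conf"],W("wrist",d["at"]).round(3))
E
```

```text
[0.51783678 0.16075681 0.22368939] [-0.20782303  0.15162356 -0.50326725]
0.82 [0.599 0.256 0.04 ]
```

View pics/w2.png

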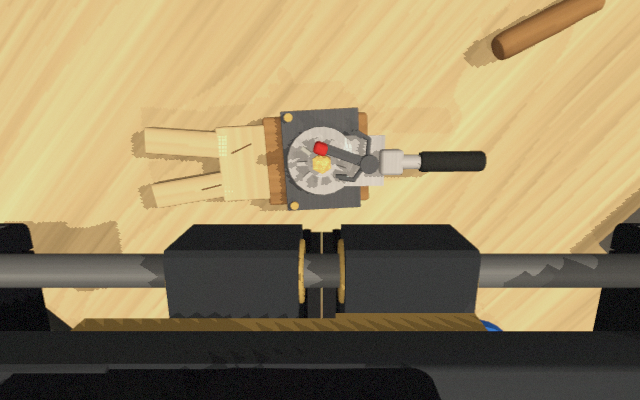

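The lever has gone across: the tab is at (321,149), now on the other side of the bolt (321,163). Next I'll go beside the grip on its +y side, go down, and work out the arc.

Call:
{"method": "arm_command", "body": {
  "xyz": [
    [0.02,0.04,0],
    [0.04,0.08,0],
    [0.059,0.125,0],
    [0.059,0.125,-0.04],
    [0.059,0.125,-0.08],
    [0.059,0.125,-0.12],
    [0.059,0.125,-0.16],
    [0.059,0.125,-0.18],
    [0.059,0.125,-0.193],
    [0.059,0.125,-0.193],
    [0.059,0.125,-0.193]
  ],
  "rot": [
    [0,0,0],
    [0,0,0],
    [0,0,0],
    [0,0,0],
    [0,0,0],
    [0,0,0],
    [0,0,0],
    [0,0,0],
    [0,0,0],
    [0,0,0],
    [0,0,0]
  ]
}}

```text
time: 5.73
ee_pos: [0.5765, 0.2847, 0.0295]
eef_rot: [0.41, 0.912, -0.0, -0.0]
ft_force: [-0.2, 1.2, 0.6]
width: 0.0003
grip_force: 0.0
```

```bash
python3 - <<'E'
from h import *
s=r.read_state(); print(s["ee_pos"],s["ft_force"])
C=np.array([.507,.176]);t0=np.deg2rad(41.7);P=np.array([.577,.285])
L=[];A=[]
for s_,phi in [(.027,0),(.0195,0)]+[(.0195,p) for p in np.linspace(.05,.85,17)]:
    a=t0-phi; x=np.array([np.cos(a),np.sin(a)]);y=np.array([-x[1],x[0]])
    L.append([*(C+.125*x+s_*y-P).round(3).tolist(),0]);A.append([0,0,round(-phi,3)])
print(L);print(A)
E
```

```text
[0.57648051 0.28474517 0.02952418] [-0.19919532  1.24274608  0.62754878]
[[0.005, -0.006, 0], [0.01, -0.011, 0], [0.015, -0.015, 0], [0.02, -0.02, 0], [0.024, -0.024, 0], [0.028, -0.029, 0], [0.032, -0.034, 0], [0.036, -0.039, 0], [0.039, -0.045, 0], [0.042, -0.05, 0], [0.045, -0.056, 0], [0.047, -0.062, 0], [0.05, -0.068, 0], [0.051, -0.074, 0], [0.053, -0.08, 0], [0.054, -0.086, 0], [0.055, -0.092, 0], [0.056, -0.099, 0], [0.056, -0.105, 0]]
[[0, 0, 0], [0, 0, 0], [0, 0, np.float64(-0.05)], [0, 0, np.float64(-0.1)], [0, 0, np.float64(-0.15)], [0, 0, np.float64(-0.2)], [0, 0, np.float64(-0.25)], [0, 0, np.float64(-0.3)], [0, 0, np.float64(-0.35)], [0, 0, np.float64(-0.4)], [0, 0, np.float64(-0.45)], [0, 0, np.float64(-0.5)], [0, 0, np.float64(-0.55)], [0, 0, np.float64(-0.6)], [0, 0, np.float64(-0.65)], [0, 0, np.float64(-0.7)], [0, 0, np.float64(-0.75)], [0, 0, np.float64(-0.8)], [0, 0, np.float64(-0.85)]]
```

Call:
{"method": "arm_command", "body": {
  "xyz": [
    [0.005,-0.006,0],
    [0.01,-0.011,0],
    [0.015,-0.015,0],
    [0.02,-0.02,0],
    [0.024,-0.024,0],
    [0.028,-0.029,0],
    [0.032,-0.034,0],
    [0.036,-0.039,0],
    [0.039,-0.045,0],
    [0.042,-0.05,0],
    [0.045,-0.056,0],
    [0.047,-0.062,0],
    [0.05,-0.068,0],
    [0.051,-0.074,0],
    [0.053,-0.08,0],
    [0.054,-0.086,0],
    [0.055,-0.092,0],
    [0.056,-0.099,0],
    [0.056,-0.105,0],
    [0.056,-0.105,0]
  ],
  "rot": [
    [0,0,0],
    [0,0,0],
    [0,0,-0.05],
    [0,0,-0.1],
    [0,0,-0.15],
    [0,0,-0.2],
    [0,0,-0.25],
    [0,0,-0.3],
    [0,0,-0.35],
    [0,0,-0.4],
    [0,0,-0.45],
    [0,0,-0.5],
    [0,0,-0.55],
    [0,0,-0.6],
    [0,0,-0.65],
    [0,0,-0.7],
    [0,0,-0.75],
    [0,0,-0.8],
    [0,0,-0.85],
    [0,0,-0.85]
  ]
}}

```text
time: 7.4
ee_pos: [0.6346, 0.1786, 0.0316]
eef_rot: [0.751, 0.66, 0.002, 0.001]
ft_force: [1.7, 1.2, 0.8]
width: 0.0006
grip_force: 0.8
```

Now back off, rise above the axis and look.

Call:
{"method": "arm_command", "body": {
  "xyz": [
    [0.004,0.015,0],
    [0.004,0.03,0],
    [0.004,0.03,0.04],
    [0.004,0.03,0.08],
    [0.004,0.03,0.12],
    [0.004,0.03,0.16],
    [0.004,0.03,0.19],
    [-0.03,0.01,0.19],
    [-0.065,-0.01,0.19],
    [-0.1,-0.03,0.19],
    [-0.12,-0.04,0.19],
    [-0.12,-0.04,0.19],
    [-0.12,-0.04,0.19]
  ],
  "rot": [
    [0,0,0],
    [0,0,0],
    [0,0,0],
    [0,0,0],
    [0,0,0],
    [0,0,0],
    [0,0,0],
    [0,0,0],
    [0,0,0],
    [0,0,0],
    [0,0,0],
    [0,0,0],
    [0,0,0]
  ]
}}

```text
time: 8.48
ee_pos: [0.5121, 0.1416, 0.2207]
eef_rot: [0.749, 0.663, 0.001, -0.0]
ft_force: [0.5, 1.2, -0.2]
width: 0.0003
grip_force: 0.0
```

```bash
python3 - <<'E'
from h import *
print(r.read_state()["ee_pos"],r.read_state()["ft_force"])
im=snap("wrist","w3")
for d in r.spot_point("pin_handle","wrist")[:1]:
    w=W("wrist",d["at"]); print(d["conf"],w.round(3),np.rad2deg(np.arctan2(w[1]-.176,w[0]-.507)))
print("axis px",px("wrist",[.507,.176,.045]))
# rectified bird's-eye of wheel before (w2) and after: plane z=.046, world x up, y left
def rect(im,T,m,tf=None):
    g=np.linspace(-.05,.05,390); xx=.507-g[:,None]+0*g; yy=.176-g[None]+0*xx
    P=np.stack([xx,yy,0*xx+.046,0*xx+1],-1)@np.linalg.inv(T).T
    return cv2.remap(im,(m["cx"]+m["fx"]*P[...,0]/-P[...,2]).astype(np.float32),(m["cy"]+m["fy"]*P[...,1]/P[...,2]).astype(np.float32),1)
m=r.camera_model("wrist");T=np.array(m["T"])
# w1 pose
T1=np.eye(4);T1[:3]=[[.747,-.645,-.162,.474],[.665,.725,.181,.205],[.001,-.243,.97,.384]]
a=rect(cv2.imread("pics/w1.png"),T1,m);b=rect(im[:,:,::-1].copy(),T,m)
cv2.imwrite("pics/cmp.png",np.hstack([a,b]))
E
```

```text
[0.51213881 0.1416291  0.22065498] [ 0.52862832  1.21803268 -0.22282145]
0.71 [0.632 0.163 0.042] -6.007373643045333
axis px [309, 146]
```

View pics/cmp.png

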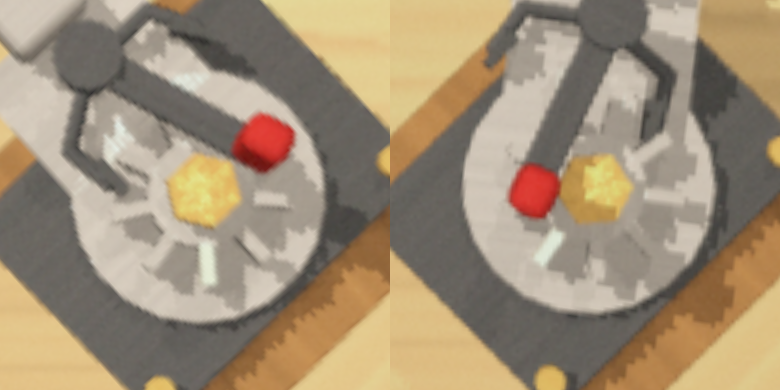

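View pics/w3.png

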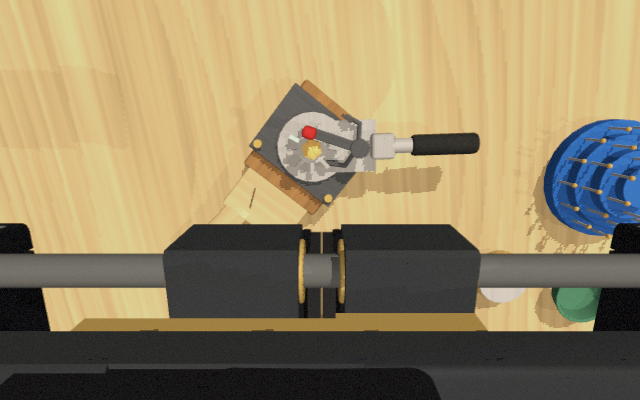

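The comparison shows the white tooth going from (208,262) to (549,248). That is about 41° (0.72 rad) clockwise about the wheel centre, mid-range. The red tab is still on the tightening side and the arm is clear.

```bash
python3 -c "
from bench import r
print(r.close_job())"
```

```text
the job is handed in; nothing more can be done
None
```

The red lever is across to the tightening side and the bolt is about 41° (0.72 rad) clockwise of where it began, as measured from the wrist pictures. The job was handed in with the arm clear and the blue-lever clamp untouched; no verdict came back.

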